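# Hold the light sensor over the illuminator window

## Task

First push the lamp unit's hanging front door up until it is fully shut, so that no stray light spoils the reading. Then pick up the slide-shaped light sensor, carry it over the rack of objectives, and finish while still holding it upright about one centimetre above the slide window of the illuminator base, centred on the window and parallel to its long side. The sensor must never touch the base, nothing else may be knocked out of place, and it is not put down or let go at the end.

Things in the scene. Friction and masses are not known exactly. Their poses are not given: they have to be found in the camera images.
- lamp: white lamp unit, fixed, 160 mm wide, 270 deep, 175 tall. Origin at table height under the middle of its front face; own x points from the front into the unit (the door opens towards -x), own y along the front, z up. The door's hinge line runs along y, 30 mm above the origin
- door (a joint): angle (rad) of the lamp unit's bottom-hinged front door: 0 shut (upright against the front face), growing as its top swings out and down towards the unit's -x, up to 1.35; it starts partly open. Panel 150 mm wide, 135 tall from the hinge, 12 thick, no handle. Friction (about 0.16 N m) keeps it where it is left; pushing its outer side near the top edge with 3 to 8 N moves it, best while rising along with the edge
- door_edge (a point): centre of the door's top edge (it moves with the door; mid-thickness, 135 mm from the hinge). Own z points from hinge to edge, own -x out of the outer face
- sensor_mid (a point): centre (half-way up) of the slide-shaped light sensor, loose, about 90 g: a bare aluminium plate 76 x 26 x 8 with a grey upright block 44 x 20 x 42 centred on it, 50 mm tall in all, so its underside is 25 mm below this point. Own x along the plate's long side, z up. Pinch the block across its 20 mm width (own y), above the plate, which stands out 3 mm on each side; the block's middle is 4 mm above this point and its top 25 mm above it
- window (a point): middle of the slide window, level with the top of its frame, 68 mm above the table. The black frame is 100 x 50 mm outside, 84 x 34 inside, 8 mm high, with glass 6 mm below its top. Own x along the window's long side, z up; either way round will do
- base: white illuminator base, fixed: foot 170 mm along its own x, reaching from 70 mm on its +y side to 210 mm on its -y side of its origin, 60 tall; a column 90 x 70, 165 mm tall stands centred 165 mm from the origin on its -y side, with a 40 mm knob on each side (reaching 65 mm from the middle along x). Origin on the table under the window
- rack: aluminium rack of five standing microscope objectives, all fixed, between sensor and base: 340 mm along its own x, 70 wide, the block 30 tall, objectives up to 105 mm above the table. Origin under its centre, on the table
- puck: bystander, loose: round sensor head, not the one wanted: aluminium disc 40 across with a grey 24 mm stem, 46 mm tall; origin under its centre
- oil: bystander, loose: amber bottle, 32 mm across, 70 tall; origin under its centre
- slidebox: bystander, loose: grey slide box 100 x 85 x 28; origin under its centre
- dish: bystander, loose: clear round dish, 64 mm across, 15 tall; origin under its centre
- mouse: bystander, loose: grey computer mouse 100 x 60 x 31; origin under its centre
- jar: bystander, loose: glass jar with white lid, 50 mm across, 60 tall; origin under its centre
There are look-alikes about, which are no part of the job. What is shaped like the part that bears sensor_mid but green is not meant.

How it is judged:
On the way, in this order (a step that is already met when the one before it is completed fails the run):
1. the lamp unit's door is fully shut (value of joint door below 0.06 rad), for 0.2 s.
2. the sensor is carried over the rack (value of joint door below 0.06 rad and height (world z) of sensor_mid above 0.12 m and y of sensor_mid in the frame of rack between -0.05 and 0.05 m and x of sensor_mid in the frame of rack between -0.2 and 0.2 m), for 0.02 s.
3. the sensor hovers over the window (horizontal distance between sensor_mid and window below 0.008 m and z of sensor_mid in the frame of window between 0.029 and 0.045 m and angle between the x axis of sensor_mid and the x axis of window, either way round below 0.12 rad and angle between sensor_mid's own z axis and vertical below 0.12 rad and contact force between sensor and the fingers above 1 N and contact force between sensor and base below 0.1 N and contact force between sensor and rack below 0.1 N and linear speed of sensor below 0.015 m/s), for 0.2 s.
At the end, for the whole second after the job is handed in: The door is shut (within 0.06 rad) and the gripper holds the sensor still, its centre within 8 mm of the window's middle seen from above, its underside 4 to 20 mm above the window frame, long sides parallel within 0.12 rad, upright within 0.12 rad, touching neither base nor rack (all of step 3 and value of joint door below 0.06 rad); the arm keeps its last pose, push and grip.
It fails at once if the sensor touches the illuminator base (contact force between sensor and base above 0.5 N).
It fails at once if another loose thing is moved by more than 20 mm (distance of any of puck, oil, slidebox, dish, mouse, jar from where it was at the start of the episode above 0.02 m).
It also fails if it takes over 51 s, if anything falls off the work surface, if the arm or the gripper's body presses on something with over 40 N, if the wrist force passes 120 N, or if a joint passes its speed limit or range.

## Robot

A 7-joint arm with a two-finger parallel gripper is mounted at the origin on the work surface. World frame = base frame: x ahead of the robot, y to its left, z up, the work surface at z = 0. Lengths are in m, angles in rad, forces in N, time in s.
With the tool pointing down it reaches from about 0.425 to 0.875 m from the base axis. Payload 4.7 kg.
Tool frame: the origin (TCP) lies midway between the tips of the shut fingers; the grasp point (between the pads) lies 19 mm behind it; z points along the fingers, x is the direction in which the jaws open and shut, and the axes are right-handed (so a half turn about z gives the same grasp; the last joint's range is limited). The gripper opens to 87 mm and grips with 3 to 60 N. Pads are 19 mm wide; open, the fingers measure 117 mm over their backs; the gripper's body (75 mm by 190 mm) begins 51 mm behind the grasp point.
Start: joints at [-1.312, 0.321, -0.07, 1.45, 0.023, 1.371, -0.057], TCP at [0.158, 0.631, 0.202] pointing down, gripper open.
Joint ranges: [-2.86, 2.86], [-0.3, 2.09], [-1.38, 1.24], [0.06, 2.45], [-1.56, 4.7], [0.09, 2.05], [-2.69, 2.69]. Speed limits (rad/s): [2.57, 2.57, 3.14, 3.14, 3.14, 3.14, 3.14].

## Interface

Orientations are given as a rotation vector (axis times angle).
In Python, from bench import get_state, eyes, ticket gives the robot as it stands.
- The arm moves only by the tool carry_out, never from a script. Its argument "motion" is a list of rows, each a list of 2 entries, a list of its own where there are three numbers: the shift along the world's x, y, z in m, then the turn about the world's z in rad. A call has 1 to 20 rows; each row is the pose to reach, as a shift and turn from the pose commanded when the call began; what a row does not reach only later rows make up. A row lasts 1/10 s, in which the tool goes at most 50 mm and 8.59 degrees, less where a joint would pass 70% of its speed; a pose out of reach is approached as far as the arm can. A call with a gripper value outside its range is refused whole. "grip" is the gripper command: -1 is fully open, 1 is shut, values between are in proportion, set as the call begins (left out, the last holds). The fingers move at their own pace and stop on an object; "squeeze" is the grip in N (left out, the last holds). Time passes only in rows, so rows that repeat a pose let the fingers close. It gives the time, the measured TCP pose, the force and the opening at its end, in the units of the state.
- get_state(): the state, without advancing time (a new reading comes with each control period).
- eyes.get_image(name): name is "scene" or "top"; returns a dict with "pixels" (480x640x3 uint8, blue, green, red), "mtx" (3x3 intrinsics, pixels), "extrinsics" (4x4, takes a point from camera to world coordinates). Camera axes: x right, y down, z forward; pixel columns grow to the right and rows downward; lengths in m; the calibration is good to about 2 mm. A picture is of the moment at which its call begins. There is no depth.
- ticket.close_job(): hands the job in, once; it reports no verdict.
The state is a dict: "time": time; "joint_positions": joint angles; "qd": joint speeds; "joint_torque": joint torques, N m; "position": TCP position; "tool_rot": TCP orientation; "ft_force": force on the tool from outside, world axes, zero at the start; "torque": the same for the moment, N m; "grip_width": opening from 0.0 (shut) to 1.0 (fully open).
Only numpy, scipy, OpenCV 4.12 (cv2) and the standard library are available. Lean on these libraries where they do the work, as an engineer would, in place of code of your own. Each camera call takes 0.05 s, during which the arm holds its last target. There are 200 camera calls.

## Working session

There is one attempt and no reset: what is moved stays moved. The work goes in short steps, Python scripts to look and compute and a tool call to move; the robot and the scene stay as the last step left them, time stands still between calls to the robot, and variables do not carry over. Pictures are saved under pics/ and viewed, about 8 in all and at most 12, crops included, and the job is handed in when it is done.

Besides the shell and the picture viewer there is one more tool, called after ">>>" by a JSON object that holds its "fn" and its "kwargs", one argument or row to a line. carry_out: Moves the arm, as the interface text tells. Its arguments: {"type":"object","properties":{"motion":{"type":"array","items":{"type":"array"}},"grip":{"type":"number"},"squeeze":{"type":"number"}},"required":["motion"]}

```bash
mkdir -p pics; ls
cat > h.py <<'E'
import numpy as np, cv2
from bench import get_state, eyes, ticket
def grab(n,fn=None):
    d=eyes.get_image(n); 
    if fn: cv2.imwrite('pics/'+fn,d['pixels']); np.savez('pics/'+fn[:-4]+'.npz',K=d['mtx'],T=d['extrinsics'],im=d['pixels'])
    return d['pixels'],np.array(d['mtx']),np.array(d['extrinsics'])
def ray(K,T,uv):
    uv=np.atleast_2d(uv).astype(float); d=np.c_[uv,np.ones(len(uv))]@np.linalg.inv(K).T@T[:3,:3].T
    return T[:3,3],d
def onz(K,T,uv,z):
    o,d=ray(K,T,uv); return o+d*((z-o[2])/d[:,2])[:,None]
def proj(K,T,P):
    P=np.atleast_2d(P).astype(float); c=(P-T[:3,3])@T[:3,:3]; c=c@K.T; return c[:,:2]/c[:,2:]
def load(fn):
    z=np.load('pics/'+fn+'.npz'); return z['im'],z['K'],z['T']
E
python3 - <<'E'
from h import *
for n in ['scene','top']:
    im,K,T=grab(n,n+'0.png'); print(n,K.round(1).tolist(),T.round(3).tolist())
s=get_state(); print(s)
E
```

```text
pics
scene [[440.1, 0.0, 313.8], [0.0, 440.1, 236.3], [0.0, 0.0, 1.0]] [[-0.718, 0.383, -0.581, 1.075], [0.696, 0.381, -0.609, 0.564], [-0.012, -0.842, -0.54, 0.607], [0.0, 0.0, 0.0, 1.0]]
top [[598.3, 0.0, 322.3], [0.0, 598.3, 242.6], [0.0, 0.0, 1.0]] [[0.159, -0.967, 0.2, 0.324], [-0.987, -0.156, 0.032, 0.014], [0.001, -0.203, -0.979, 1.216], [0.0, 0.0, 0.0, 1.0]]
{'time': 0.1, 'joint_positions': array([-1.31187398,  0.32176396, -0.07008117,  1.45158188,  0.02260555,
        1.37078848, -0.05689803]), 'qd': array([ 0.00033056, -0.00147409, -0.00054042, -0.00251066, -0.00087767,
        0.00176017,  0.00066036]), 'joint_torque': array([-2.63678303e-04, -4.92569304e+01, -4.05877708e-01, -3.13398027e+01,
       -6.40878850e-02,  3.95420857e-02,  6.94292180e-05]), 'position': array([0.1574717 , 0.63007867, 0.20134659]), 'tool_rot': array([ 2.47512915e+00,  1.93289004e+00, -2.07106197e-03]), 'ft_force': array([ 0.91428788,  0.03204209, -1.06812488]), 'torque': array([ 0.01173456,  0.00715241, -0.01807595]), 'grip_width': 1.0025367922601565}
```

View pics/scene0.png

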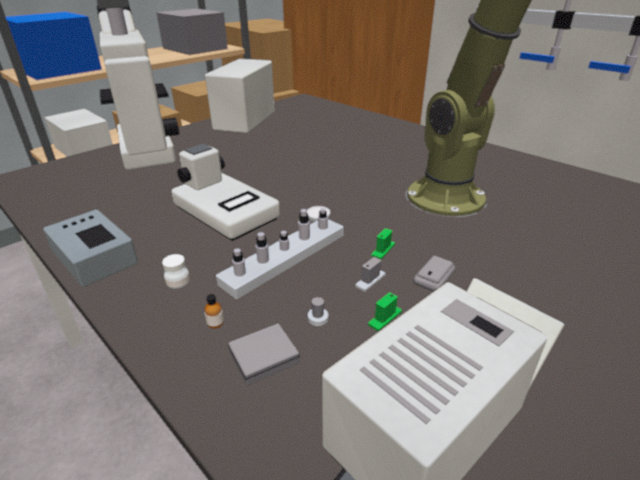

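View pics/top0.png

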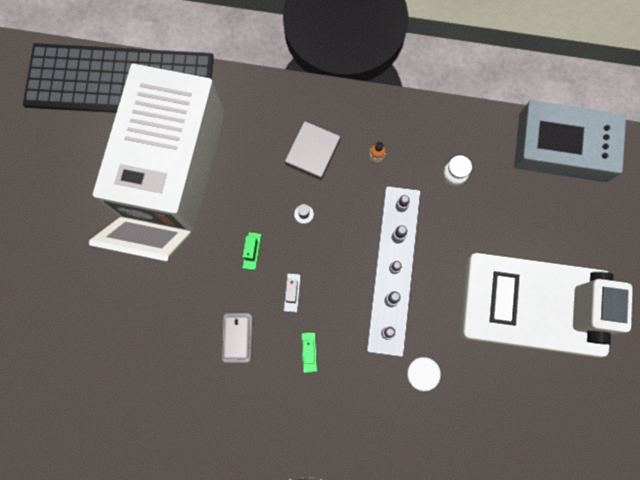

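Candidates for the sensor: the grey block on a bare plate (scene 370,273 / top 291,292), green look-alikes (scene 383,243 and 385,311; top 252,251 and 309,352), and the puck (scene 317,312 / top 304,213). I choose the grey one on the bare plate. The lamp door faces the robot (top 140,238) and is partly open.

Run:
```python
from h import *
im,K,T=load('top0'); hsv=cv2.cvtColor(im,cv2.COLOR_BGR2HSV)
def rect(mask,box,z,name):
    m=np.zeros_like(mask); x0,y0,x1,y1=box; m[y0:y1,x0:x1]=mask[y0:y1,x0:x1]
    c=max(cv2.findContours(m,0,1)[0],key=cv2.contourArea)
    p=onz(K,T,c[:,0],z)[:,:2]
    r=cv2.minAreaRect((p*1000).astype(np.float32)); b=cv2.boxPoints(r)
    i=np.argmax([np.hypot(*(b[(k+1)%4]-b[k])) for k in range(4)]); d=b[(i+1)%4]-b[i]
    print(name,np.round(r[0],1),np.round(r[1],1),'long yaw',np.arctan2(d[1],d[0])%np.pi, 'corners',np.round(b).tolist())
    return c
V=hsv[...,2]; S=hsv[...,1]
g=im.min(2)
rect((g>110).astype('uint8')*255,(275,265,308,320),.008,'sensor')
rect((V<60).astype('uint8')*255,(484,262,530,335),.068,'window')
rect((g>120).astype('uint8')*255,(360,180,425,365),.030,'rack')
c=rect((g>200).astype('uint8')*255,(85,60,223,212),.175,'lamp top')
rect((g>175).astype('uint8')*255,(80,212,200,262),.1,'door')
a=np.vstack([im[55:275,80:240]]); a=cv2.resize(a,None,fx=2.5,fy=2.5,interpolation=2)
b=cv2.resize(im[225:380,225:340],None,fx=3,fy=3,interpolation=2)
o=np.zeros((max(a.shape[0],b.shape[0]),a.shape[1]+b.shape[1],3),'uint8'); o[:a.shape[0],:a.shape[1]]=a; o[:b.shape[0],a.shape[1]:]=b
cv2.imwrite('pics/crop.png',o); print(o.shape)
s,K2,T2=load('scene0')
cv2.imwrite('pics/cropd.png',cv2.resize(s[270:480,310:570],None,fx=3,fy=2.85,interpolation=2))
```

```text
sensor [460.1  97.4] [79.5 29.5] long yaw 0.073555425 corners [[419.0, 109.0], [421.0, 80.0], [501.0, 86.0], [499.0, 115.0]]
window [ 507. -311.] [94.6 45.9] long yaw 0.022301687 corners [[459.0, -289.0], [460.0, -335.0], [555.0, -333.0], [554.0, -287.0]]
rack [537.3 -98.2] [341.5  72.5] long yaw 0.027899431 corners [[366.0, -67.0], [368.0, -139.0], [709.0, -130.0], [707.0, -57.0]]
lamp top [685.2 387.6] [157.6 266.9] long yaw 3.0958533 corners [[548.0, 315.0], [815.0, 303.0], [822.0, 460.0], [556.0, 472.0]]
door [505.9 397. ] [182.1  65.5] long yaw 1.5256146 corners [[469.0, 308.0], [535.0, 305.0], [543.0, 487.0], [477.0, 489.0]]
(550, 745, 3)
```

View pics/crop.png

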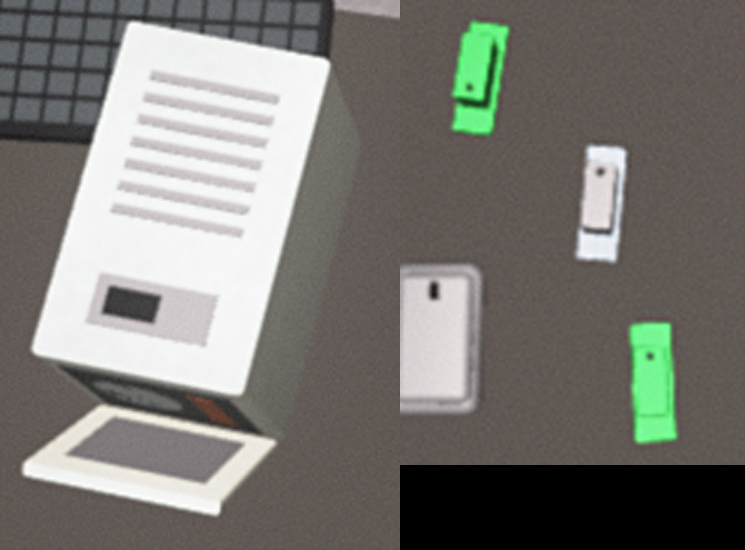

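View pics/cropd.png

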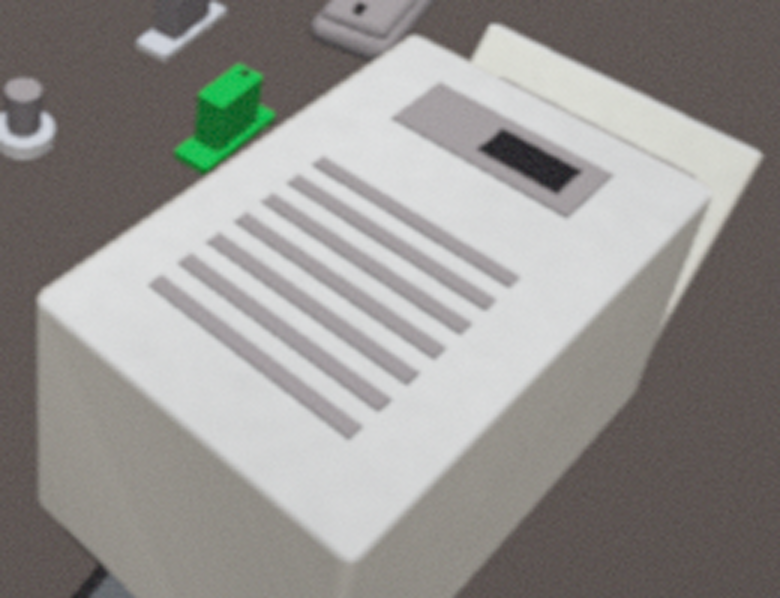

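The grey sensor is confirmed: bare plate, grey block at crop (600,195), clearly not green. Door top edge corners lie near top (90,241) and (168,257), and scene (475,278) and (564,324).

Run:
```python
from h import *
import itertools
O=np.array([.552,.3935,0]); w=-.0458; ex=np.array([np.cos(w),np.sin(w),0]); ey=np.array([-ex[1],ex[0],0])
A=load('top0');B=load('scene0')
def pl(v,uv,y):
    o,d=ray(v[1],v[2],uv); d=d[0]; t=(y-(o-O)@ey)/(d@ey); P=o+t*d; return np.round([(P-O)@ex,P[2]],3)
for v,uv,y in [(A,(91,240),.075),(A,(89,244),.075),(A,(168.5,254.5),-.075),(A,(167,260),-.075),(B,(475,278),-.075),(B,(564,324),.075)]: print(uv,y,pl(v,uv,y))
def tri(a,b):
    o1,d1=ray(A[1],A[2],a);o2,d2=ray(B[1],B[2],b);d1=d1[0];d2=d2[0]
    t=np.linalg.lstsq(np.c_[d1,-d2],o2-o1,rcond=None)[0]; p=o1+t[0]*d1;q=o2+t[1]*d2
    m=(p+q)/2; return np.round([(m-O)@ex,(m-O)@ey,m[2],np.linalg.norm(p-q)],3)
print(tri((91,240),(564,324)),tri((168.5,254.5),(475,278)))
for th in np.arange(.6,1.3,.1):
  for off in (-.006,0.006):
    P=[O+ex*(-.135*np.sin(th)+off*np.cos(th))+ey*y+np.array([0,0,.03+.135*np.cos(th)+off*np.sin(th)]) for y in(.075,-.075)]
    print(round(th,2),off,proj(*A[1:],P).round(0).tolist(),proj(*B[1:],P).round(0).tolist())
```

```text
(91, 240) 0.075 [-0.074  0.133]
(89, 244) 0.075 [-0.082  0.137]
(168.5, 254.5) -0.075 [-0.072  0.143]
(167, 260) -0.075 [-0.082  0.143]
(475, 278) -0.075 [-0.088  0.132]
(564, 324) 0.075 [-0.09   0.129]
[-0.075  0.075  0.139  0.006] [-0.073 -0.072  0.142  0.006]
0.6 -0.006 [[89.0, 243.0], [168.0, 260.0]] [[563.0, 323.0], [474.0, 277.0]]
0.6 0.006 [[89.0, 237.0], [168.0, 254.0]] [[561.0, 322.0], [471.0, 276.0]]
0.7 -0.006 [[89.0, 250.0], [168.0, 266.0]] [[564.0, 324.0], [476.0, 278.0]]
0.7 0.006 [[89.0, 244.0], [168.0, 261.0]] [[563.0, 323.0], [474.0, 277.0]]
0.8 -0.006 [[90.0, 256.0], [168.0, 272.0]] [[565.0, 325.0], [478.0, 280.0]]
0.8 0.006 [[89.0, 250.0], [168.0, 267.0]] [[564.0, 324.0], [476.0, 279.0]]
0.9 -0.006 [[90.0, 261.0], [168.0, 277.0]] [[566.0, 328.0], [479.0, 283.0]]
0.9 0.006 [[90.0, 256.0], [168.0, 273.0]] [[565.0, 325.0], [478.0, 281.0]]
1.0 -0.006 [[92.0, 266.0], [168.0, 282.0]] [[565.0, 331.0], [480.0, 286.0]]
1.0 0.006 [[91.0, 262.0], [168.0, 278.0]] [[566.0, 328.0], [479.0, 283.0]]
1.1 -0.006 [[93.0, 270.0], [169.0, 286.0]] [[565.0, 334.0], [481.0, 290.0]]
1.1 0.006 [[92.0, 266.0], [168.0, 282.0]] [[565.0, 331.0], [480.0, 287.0]]
1.2 -0.006 [[95.0, 273.0], [170.0, 289.0]] [[564.0, 338.0], [481.0, 294.0]]
1.2 0.006 [[93.0, 270.0], [169.0, 286.0]] [[565.0, 335.0], [481.0, 290.0]]
```

Door angle is about 0.6 rad, top edge near world (0.474, 0.397, 0.142). I'll close the fingers and stand in front of the door, jaws along its width.

>>> {"fn": "carry_out", "kwargs": {
  "motion": [
    [[0.04, -0.035, 0], 0.07],
    [[0.08, -0.07, 0], 0.14],
    [[0.12, -0.105, 0], 0.2],
    [[0.16, -0.14, 0], 0.2],
    [[0.2, -0.175, 0], 0.2],
    [[0.24, -0.21, 0], 0.2],
    [[0.264, -0.232, 0], 0.2],
    [[0.264, -0.232, -0.04], 0.2],
    [[0.264, -0.232, -0.08], 0.2],
    [[0.264, -0.232, -0.085], 0.2],
    [[0.264, -0.232, -0.085], 0.2]
  ],
  "grip": 1
}}

```text
time: 1.2
position: [0.4206, 0.3981, 0.1164]
tool_rot: [2.27, 2.172, -0.005]
ft_force: [0.1, -0.1, 1.1]
grip_width: 0.083
```

>>> {"fn": "carry_out", "kwargs": {
  "motion": [
    [[0.015, -0.001, 0], 0],
    [[0.03, -0.001, 0], 0],
    [[0.038, -0.002, 0.003], 0],
    [[0.046, -0.002, 0.008], 0],
    [[0.054, -0.003, 0.012], 0],
    [[0.062, -0.003, 0.015], 0],
    [[0.07, -0.003, 0.018], 0],
    [[0.078, -0.004, 0.021], 0],
    [[0.086, -0.004, 0.023], 0],
    [[0.092, -0.004, 0.024], 0],
    [[0.096, -0.005, 0.025], 0],
    [[0.096, -0.005, 0.025], 0]
  ]
}}

```text
time: 2.4
position: [0.5182, 0.3932, 0.1423]
tool_rot: [2.271, 2.17, -0.0]
ft_force: [-0.0, 0.6, 0.5]
grip_width: 0.004
```

>>> {"fn": "carry_out", "kwargs": {
  "motion": [
    [[0.003, 0, 0], 0],
    [[0.006, 0, 0.001], 0],
    [[0.009, 0, 0.001], 0],
    [[0.012, 0, 0.001], 0],
    [[0.012, 0, 0.001], 0]
  ]
}}

```text
time: 2.9
position: [0.5301, 0.3934, 0.1433]
tool_rot: [2.271, 2.17, 0.0]
ft_force: [0.1, 0.1, -0.1]
grip_width: 0.006
```

Run:
```python
from h import *
print(get_state()['ft_force'],get_state()['position'])
a=grab('top','t1.png')[0]; b=grab('scene','s1.png')[0]
a=cv2.resize(a[120:290,60:240],None,fx=2.2,fy=2.2); b=cv2.resize(b[230:400,420:600],None,fx=2.2,fy=2.2)
cv2.imwrite('pics/c1.png',np.hstack([a,b]))
```

```text
[ 0.14186499  0.05656574 -0.12358451] [0.53007527 0.39341702 0.14332761]
```

View pics/c1.png

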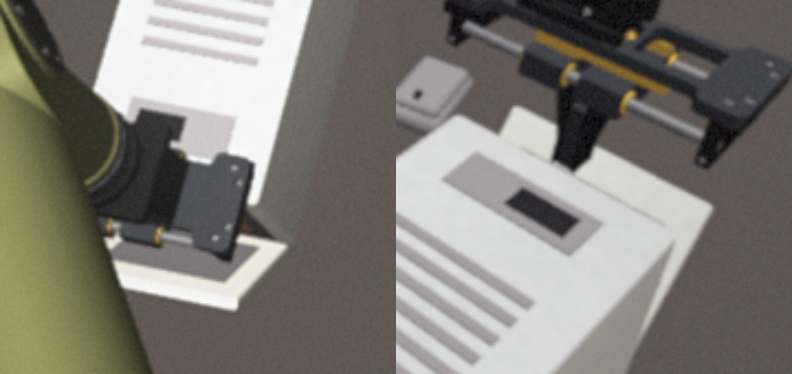

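The fingers are inside the open door, seen over its inner face at crop (568,165). The door edge (crop 238,308, which is top 168,260) has not moved. So my edge height was wrong, and I'll recheck it using the known TCP.

Run:
```python
from h import *
A0=load('top0');A1=load('t1');B0=load('scene0');B1=load('s1')
print('T same',np.abs(A0[2]-A1[2]).max(),np.abs(B0[2]-B1[2]).max())
O=np.array([.552,.3935,0]); w=-.0458; ex=np.array([np.cos(w),np.sin(w),0]); ey=np.array([-ex[1],ex[0],0])
W=lambda x,y,z:O+ex*x+ey*y+np.array([0,0,z])
tcp=[.530,.3934,.1433]
print('tcp',proj(*A1[1:],tcp),proj(*B1[1:],tcp))
for n,p in [('hinge-',W(0,-.075,.03)),('hinge+',W(0,.075,.03)),('lampbot-',W(0,-.08,0)),('lamptop-',W(0,-.08,.175)),('lamptop+',W(0,.08,.175))]: print(n,proj(*A0[1:],p),proj(*B0[1:],p))
def crop(v,x0,y0,x1,y1,f): return cv2.resize(v[0][y0:y1,x0:x1],None,fx=f,fy=f,interpolation=cv2.INTER_CUBIC)
a=crop(A0,80,180,205,270,6.2)
for t,c in ((.6,(0,0,255)),(.9,(255,0,0)),(1.1,(0,160,0))):
  P=[]
  for off in (-.006,.006):
    for y in (.075,-.075): P.append(W(-.135*np.sin(t)+off*np.cos(t),y,.03+.135*np.cos(t)+off*np.sin(t)))
  P=[W(0,.075,.03)]+P+[W(0,-.075,.03)]
  q=((proj(*A0[1:],P)+.5-[80,180])*6.2).astype(int)
  for z in q: cv2.circle(a,tuple(map(int,z)),4,c,-1)
cv2.imwrite('pics/c2.png',a)
```

```text
T same 0.0 0.0
tcp [[136.5523823  220.31614331]] [[496.16218781 312.37444093]]
hinge- [[191.47570042 230.61531294]] [[436.62325208 345.32068323]]
hinge+ [[120.23680173 215.95912112]] [[519.11327392 399.83160466]]
lampbot- [[196.88325618 234.30439358]] [[431.94843502 355.65269812]]
lamptop- [[176.93325451 213.18243685]] [[446.72910309 278.27419258]]
lamptop+ [[ 91.05943024 195.60275799]] [[548.59388355 332.90759564]]
```

View pics/c2.png

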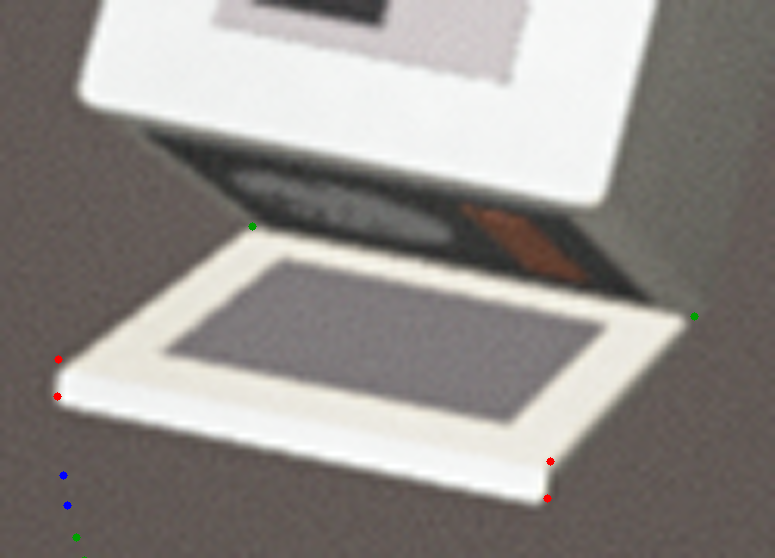

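Run:
```python
from h import *
A0=load('top0');A1=load('t1')
for u in (150,160):
  print(u,A0[0][236:272,u].min(1).tolist()); print(u,A1[0][236:272,u].min(1).tolist())
d=cv2.absdiff(A0[0],A1[0]).max(2)[230:270,85:195]; print((d>40).sum(1).tolist())
cv2.imwrite('pics/c3.png',cv2.resize(load('s1')[0][130:360,400:640],None,fx=2.6,fy=2.6,interpolation=2))
```

```text
150 [122, 120, 120, 122, 122, 124, 120, 120, 117, 137, 194, 222, 224, 227, 227, 227, 240, 243, 245, 246, 249, 213, 123, 82, 87, 83, 84, 90, 87, 87, 84, 86, 88, 84, 87, 90]
150 [118, 121, 120, 122, 120, 121, 120, 120, 116, 132, 195, 222, 225, 223, 223, 227, 240, 244, 244, 246, 248, 212, 124, 86, 84, 85, 86, 84, 88, 82, 83, 80, 85, 88, 81, 89]
160 [121, 123, 121, 122, 121, 120, 123, 123, 117, 122, 116, 134, 185, 222, 226, 227, 224, 228, 239, 244, 244, 246, 246, 214, 126, 82, 87, 89, 89, 86, 81, 87, 85, 85, 85, 81]
160 [27, 38, 83, 114, 120, 122, 113, 120, 122, 119, 115, 136, 189, 219, 224, 224, 224, 228, 239, 243, 245, 245, 247, 215, 129, 80, 82, 85, 85, 84, 87, 86, 85, 86, 88, 87]
[38, 37, 35, 29, 27, 26, 26, 26, 27, 23, 24, 24, 24, 26, 27, 25, 24, 19, 16, 13, 10, 7, 8, 8, 8, 8, 8, 11, 10, 8, 9, 12, 9, 11, 12, 12, 13, 13, 12, 12]
```

View pics/c3.png

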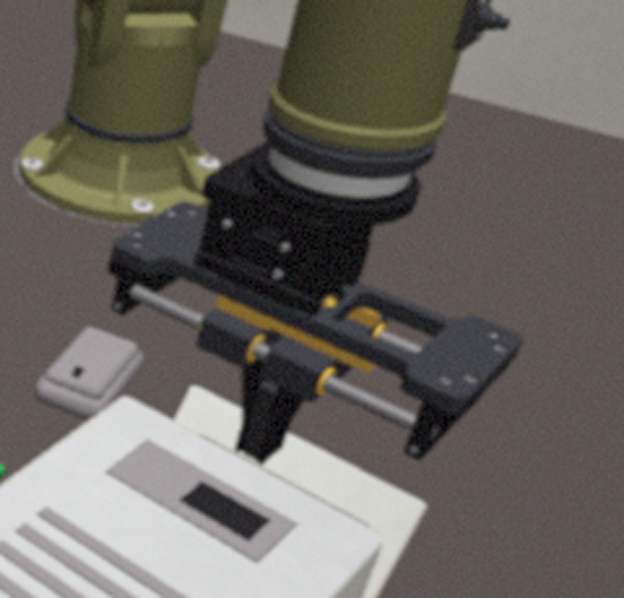

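The door is unmoved to sub-pixel. In the scene view the fingertip appears about 10 mm higher than the reported TCP projects, and the lamp top about 10 mm lower than expected, so the finger passed over the edge. I'll back off over the top, come down lower and push again.

>>> {"fn": "carry_out", "kwargs": {
  "motion": [
    [[0, 0, 0.04], 0],
    [[-0.03, 0.002, 0.05], 0],
    [[-0.075, 0.004, 0.05], 0],
    [[-0.115, 0.006, 0.05], 0],
    [[-0.125, 0.006, 0.02], 0],
    [[-0.125, 0.006, -0.02], 0],
    [[-0.125, 0.006, -0.058], 0],
    [[-0.125, 0.006, -0.058], 0]
  ]
}}

```text
time: 3.8
position: [0.4011, 0.3964, 0.0803]
tool_rot: [2.269, 2.171, -0.016]
ft_force: [-0.4, -0.3, -1.2]
grip_width: 0.0
```

>>> {"fn": "carry_out", "kwargs": {
  "motion": [
    [[0.015, -0.001, 0], 0],
    [[0.03, -0.001, 0], 0],
    [[0.038, -0.002, 0.003], 0],
    [[0.046, -0.002, 0.006], 0],
    [[0.054, -0.003, 0.01], 0],
    [[0.06, -0.003, 0.013], 0],
    [[0.06, -0.003, 0.013], 0]
  ]
}}

```text
time: 4.5
position: [0.465, 0.3972, 0.0994]
tool_rot: [-2.27, -2.171, -0.002]
ft_force: [-1.6, 0.2, 0.4]
grip_width: 0.008
```

Run:
```python
from h import *
A0=load('top0');A1=grab('top','t2.png')
for u in (150,160):
  print(u,A0[0][236:272,u].min(1).tolist()); print(u,A1[0][236:272,u].min(1).tolist())
s=grab('scene','s2.png')[0]
cv2.imwrite('pics/c4.png',np.hstack([cv2.resize(A1[0][180:290,80:210],None,fx=3,fy=3),cv2.resize(s[240:350,430:560],None,fx=3,fy=3)]))
```

```text
150 [122, 120, 120, 122, 122, 124, 120, 120, 117, 137, 194, 222, 224, 227, 227, 227, 240, 243, 245, 246, 249, 213, 123, 82, 87, 83, 84, 90, 87, 87, 84, 86, 88, 84, 87, 90]
150 [107, 124, 103, 88, 78, 83, 76, 79, 79, 78, 80, 80, 79, 82, 85, 77, 78, 78, 81, 77, 78, 77, 80, 80, 77, 78, 82, 82, 79, 76, 81, 79, 82, 80, 76, 81]
160 [121, 123, 121, 122, 121, 120, 123, 123, 117, 122, 116, 134, 185, 222, 226, 227, 224, 228, 239, 244, 244, 246, 246, 214, 126, 82, 87, 89, 89, 86, 81, 87, 85, 85, 85, 81]
160 [86, 76, 78, 78, 80, 80, 76, 83, 81, 84, 81, 78, 80, 80, 83, 83, 84, 78, 80, 82, 82, 81, 81, 79, 79, 81, 82, 77, 90, 140, 181, 125, 85, 87, 85, 83]
```

View pics/c4.png

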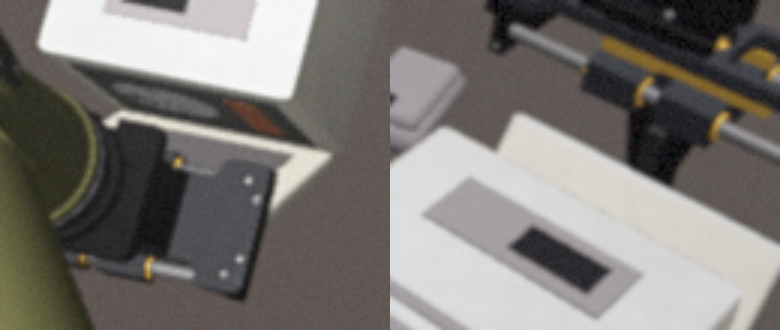

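The finger is now outside the door and in contact (−1.6 N), with the door hiding its lower part at crop (655,175). Next I push on, rising with the edge.

>>> {"fn": "carry_out", "kwargs": {
  "motion": [
    [[0.008, 0, 0.003], 0],
    [[0.016, -0.001, 0.006], 0],
    [[0.024, -0.001, 0.009], 0],
    [[0.032, -0.001, 0.012], 0],
    [[0.04, -0.002, 0.015], 0],
    [[0.046, -0.002, 0.017], 0],
    [[0.052, -0.002, 0.019], 0],
    [[0.057, -0.002, 0.02], 0],
    [[0.061, -0.003, 0.02], 0],
    [[0.064, -0.003, 0.02], 0],
    [[0.064, -0.003, 0.02], 0]
  ]
}}

```text
time: 5.7
position: [0.5294, 0.3935, 0.1185]
tool_rot: [2.271, 2.17, 0.001]
ft_force: [-0.7, 0.8, 0.3]
grip_width: 0.006
```

>>> {"fn": "carry_out", "kwargs": {
  "motion": [
    [[0.002, 0, 0], 0],
    [[0.004, 0, 0], 0],
    [[0.006, 0, 0], 0],
    [[0.008, 0, 0], 0],
    [[0.008, 0, 0], 0],
    [[0.008, 0, 0], 0]
  ]
}}

```text
time: 6.3
position: [0.5299, 0.3935, 0.1185]
tool_rot: [-2.263, -2.17, 0.017]
ft_force: [-16.9, -5.1, 9.7]
grip_width: 0.003
```

Force rose to 17 N and the finger stopped: the door is against its stop. Now I back away and go above the sensor.

>>> {"fn": "carry_out", "kwargs": {
  "motion": [
    [[-0.025, 0.001, 0], 0],
    [[-0.07, 0.002, 0], 0],
    [[-0.1, 0.002, 0.035], 0],
    [[-0.11, 0.002, 0.08], 0],
    [[-0.11, -0.04, 0.1], 0.05],
    [[-0.1, -0.088, 0.1], 0.118],
    [[-0.095, -0.136, 0.1], 0.118],
    [[-0.09, -0.184, 0.1], 0.118],
    [[-0.085, -0.232, 0.1], 0.118],
    [[-0.08, -0.27, 0.1], 0.118],
    [[-0.077, -0.296, 0.1], 0.118],
    [[-0.077, -0.296, 0.1], 0.118],
    [[-0.077, -0.296, 0.1], 0.118]
  ],
  "grip": -0.4
}}

```text
time: 7.6
position: [0.4599, 0.0974, 0.2187]
tool_rot: [2.14, 2.3, 0.002]
ft_force: [0.4, 0.4, -0.1]
grip_width: 0.699
```

Run:
```python
from h import *
A=grab('top','t3.png')
s=grab('scene','s3.png')[0]; print(get_state()['position'],get_state()['tool_rot'])
cv2.imwrite('pics/c5.png',np.hstack([cv2.resize(A[0][150:350,80:330],None,fx=1.6,fy=1.8),cv2.resize(s[200:360,330:530],None,fx=2,fy=2.25)]))
```

```text
[0.45950458 0.09888536 0.21844492] [-2.13656721e+00 -2.30312527e+00 -9.28581855e-04]
```

View pics/c5.png

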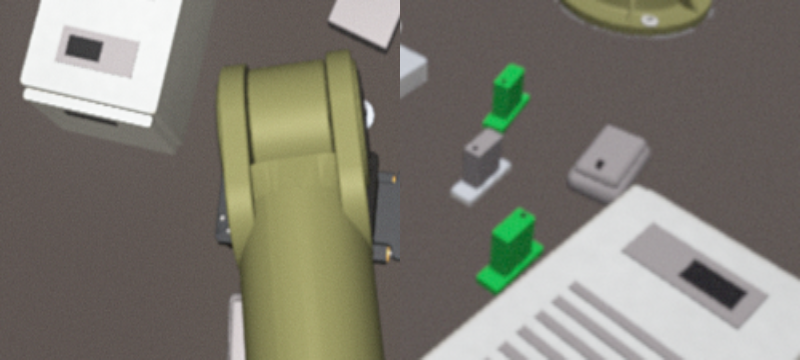

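>>> {"fn": "carry_out", "kwargs": {
  "motion": [
    [[0, 0, -0.045], 0],
    [[0, 0, -0.09], 0],
    [[0, 0, -0.13], 0],
    [[0, 0, -0.145], 0],
    [[0, 0, -0.15], 0],
    [[0, 0, -0.15], 0]
  ]
}}

```text
time: 8.3
position: [0.4594, 0.0985, 0.0681]
tool_rot: [-2.136, -2.303, 0.001]
ft_force: [0.6, -0.0, 0.3]
grip_width: 0.698
```

Run:
```python
from h import *
from scipy.spatial.transform import Rotation as R
v=grab('scene','s4.png'); st=get_state(); Rm=R.from_rotvec(st['tool_rot']).as_matrix(); p=st['position']; print(p,st['grip_width'],np.arctan2(Rm[1,0],Rm[0,0]))
im=v[0]; f=5; x0,y0=320,180
c=cv2.resize(im[y0:y0+115,x0:x0+130],None,fx=f,fy=f,interpolation=cv2.INTER_CUBIC)
def dot(P,col):
    for q in proj(v[1],v[2],P): cv2.circle(c,tuple(int(a) for a in (q+.5-[x0,y0])*f),4,col,-1)
w=st['grip_width']*.087/2
dot([p],(0,0,255)); dot([p+Rm@[s*w,t,0] for s in(1,-1) for t in(.0095,-.0095)],(0,255,255))
yaw=.0736; ex=np.array([np.cos(yaw),np.sin(yaw),0]); ey=np.array([-ex[1],ex[0],0]); O=np.array([.460,.0974,0])
dot([O+a*.038*ex+b*.013*ey+[0,0,.008] for a in(1,-1) for b in (1,-1)],(255,0,0))
dot([O+a*.022*ex+b*.010*ey+[0,0,.05] for a in(1,-1) for b in (1,-1)],(255,0,255))
cv2.imwrite('pics/c6.png',c)
```

```text
[0.46014949 0.09854843 0.06905421] 0.700149816643142 1.6454120261692982
```

View pics/c6.png

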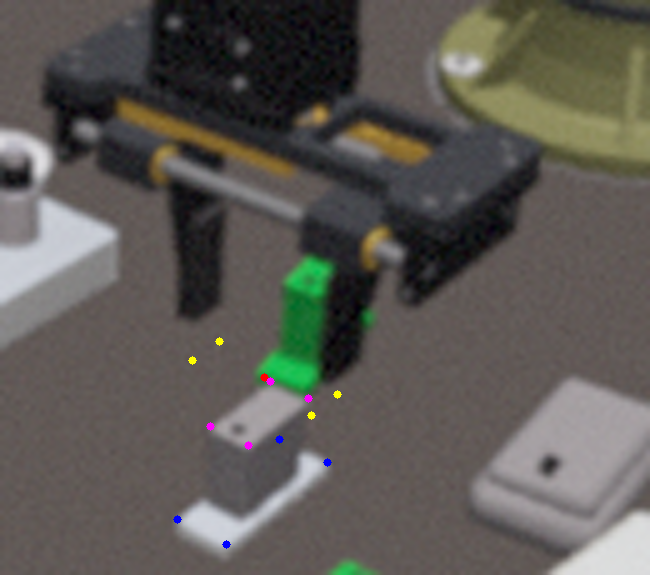

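Fingers straddle the sensor. The sensor model fits, but the fingertips (crop 200,316 and 340,375) sit about 15 mm higher than the reported TCP implies, which agrees with passing over the door. I'll descend part-way and recheck numerically.

>>> {"fn": "carry_out", "kwargs": {
  "motion": [
    [[0.0, -0.001, -0.02], 0],
    [[0.0, -0.001, -0.04], 0],
    [[0.0, -0.001, -0.05], 0],
    [[0.0, -0.001, -0.05], 0],
    [[0.0, -0.001, -0.05], 0]
  ]
}}

```text
time: 8.85
position: [0.4605, 0.097, 0.0194]
tool_rot: [2.138, 2.301, 0.002]
ft_force: [-0.1, -0.1, -0.1]
grip_width: 0.7
```

Run:
```python
from h import *
from scipy.spatial.transform import Rotation as R
v=grab('scene','s5.png'); st=get_state(); Rm=R.from_rotvec(st['tool_rot']).as_matrix(); p=st['position']; w=st['grip_width']*.087/2+.0075
old=load('s4')
for nm,im,pz in (('old',old[0],np.array([.4601,.0985,.0691])),('new',v[0],p)):
  for s in (1,-1):
    q0=pz+Rm@[s*w,0,0]
    q=proj(v[1],v[2],[q0,q0+[0,0,.015]])
    u=int(round(q[0,0])); col=im[int(q[0,1])-25:int(q[0,1])+8,u-2:u+3].mean((1,2))
    print(nm,s,'pred tip rows z+0,+15:',q.round(1).tolist(),'col from row',int(q[0,1])-25,col.astype(int).tolist())
print(p,st['ft_force'])
```

```text
old 1 pred tip rows z+0,+15: [[387.5, 261.9], [388.1, 255.9]] col from row 236 [26, 21, 20, 19, 21, 19, 18, 20, 20, 16, 17, 19, 13, 20, 17, 19, 21, 32, 47, 66, 82, 90, 91, 89, 90, 91, 89, 90, 91, 90, 91, 90, 91]
old -1 pred tip rows z+0,+15: [[357.9, 248.4], [358.2, 242.6]] col from row 223 [36, 36, 31, 26, 28, 27, 28, 26, 27, 28, 32, 33, 30, 33, 32, 29, 29, 29, 30, 34, 54, 78, 89, 93, 90, 91, 91, 91, 90, 90, 90, 89, 91]
new 1 pred tip rows z+0,+15: [[385.0, 280.5], [385.5, 274.9]] col from row 255 [36, 23, 24, 19, 21, 19, 20, 24, 20, 23, 17, 18, 16, 16, 12, 23, 24, 31, 50, 74, 94, 95, 93, 90, 89, 91, 90, 91, 89, 90, 93, 90, 89]
new -1 pred tip rows z+0,+15: [[356.3, 266.6], [356.6, 261.1]] col from row 241 [22, 33, 38, 28, 29, 24, 26, 28, 29, 28, 32, 31, 34, 31, 30, 30, 32, 28, 31, 31, 44, 71, 85, 90, 92, 90, 89, 92, 91, 92, 89, 91, 92]
[0.46065289 0.09703243 0.01959027] [ 0.21498679  0.16652653 -0.38245809]
```

Tips are consistently about 16 mm above the reported z. I go down to reported z ≈ 0 (tips ≈ 16 mm) and grip.

>>> {"fn": "carry_out", "kwargs": {
  "motion": [
    [[0, 0, -0.01], 0],
    [[0, 0, -0.016], 0],
    [[0, 0, -0.019], 0],
    [[0, 0, -0.019], 0]
  ]
}}

```text
time: 9.3
position: [0.459, 0.0964, -0.0013]
tool_rot: [-2.138, -2.301, 0.002]
ft_force: [0.3, 0.3, -0.3]
grip_width: 0.7
```

>>> {"fn": "carry_out", "kwargs": {
  "motion": [
    [[0, 0, 0], 0],
    [[0, 0, 0], 0],
    [[0, 0, 0], 0],
    [[0, 0, 0], 0],
    [[0, 0, 0], 0],
    [[0, 0, 0], 0],
    [[0, 0, 0], 0]
  ],
  "grip": 1,
  "squeeze": 20
}}

```text
time: 10.0
position: [0.4596, 0.0968, -0.0005]
tool_rot: [-2.139, -2.301, -0.001]
ft_force: [0.2, 1.1, 0.0]
grip_width: 0.227
```

Gripped: opening 19.7 mm matches the 20 mm block. Lifting straight up.

>>> {"fn": "carry_out", "kwargs": {
  "motion": [
    [[0, 0, 0.01], 0],
    [[0, 0, 0.03], 0],
    [[0, 0, 0.06], 0],
    [[0, 0, 0.095], 0],
    [[0, 0, 0.13], 0],
    [[0, 0, 0.16], 0],
    [[0, 0, 0.17], 0],
    [[0, 0, 0.17], 0]
  ]
}}

```text
time: 10.8
position: [0.4605, 0.0969, 0.1709]
tool_rot: [2.138, 2.3, 0.005]
ft_force: [-0.3, -0.6, -0.6]
grip_width: 0.23
```

>>> {"fn": "carry_out", "kwargs": {
  "motion": [
    [[0.002, -0.015, 0], -0.01],
    [[0.005, -0.045, 0], -0.02],
    [[0.009, -0.08, 0], -0.03],
    [[0.013, -0.115, 0], -0.04],
    [[0.017, -0.15, 0], -0.05],
    [[0.021, -0.185, 0], -0.05],
    [[0.025, -0.22, 0], -0.05],
    [[0.03, -0.255, 0], -0.05],
    [[0.034, -0.29, 0], -0.05],
    [[0.038, -0.325, 0], -0.05],
    [[0.042, -0.36, 0], -0.05],
    [[0.045, -0.39, 0], -0.05],
    [[0.047, -0.403, 0], -0.05],
    [[0.047, -0.408, 0], -0.05],
    [[0.047, -0.408, 0], -0.05],
    [[0.047, -0.408, 0], -0.05]
  ]
}}

```text
time: 12.4
position: [0.5066, -0.3097, 0.1688]
tool_rot: [-2.193, -2.248, -0.001]
ft_force: [-0.5, -0.0, -1.2]
grip_width: 0.227
```

Run:
```python
from h import *
v=grab('scene','s6.png'); t=grab('top','t6.png'); st=get_state(); print(st['position'],st['grip_width'])
x0,y0=180,110; f=4.2
c=cv2.resize(v[0][y0:y0+140,x0:x0+180],None,fx=f,fy=f,interpolation=2)
q=proj(v[1],v[2],[[.507,-.311,.068]])[0]; cv2.circle(c,tuple(int(a) for a in (q+.5-[x0,y0])*f),4,(0,0,255),-1)
O=np.array([.507,-.311,.170]);w=.022;ex=np.array([np.cos(w),np.sin(w),0]);ey=np.array([-ex[1],ex[0],0])
for z,a0,b0,col in((.008,.038,.013,(255,0,0)),(.05,.022,.01,(255,0,255))):
  for a in(1,-1):
    for b in(1,-1):
      q=proj(v[1],v[2],[O+a*a0*ex+b*b0*ey+[0,0,z]])[0]; cv2.circle(c,tuple(int(k) for k in (q+.5-[x0,y0])*f),4,col,-1)
cv2.imwrite('pics/c7.png',c)
```

```text
[ 0.50696559 -0.30963247  0.16929085] 0.22713204984793092
```

View pics/c7.png

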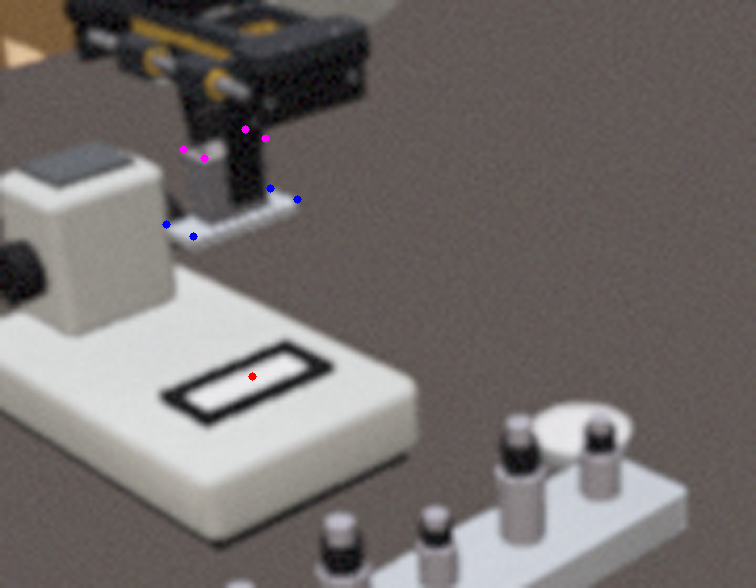

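The sensor is held level over the base and matches its predicted position within about 1–2 px. The window centre is at crop (247,377), about 1 px from my estimate. Descending slowly with a small trim.

>>> {"fn": "carry_out", "kwargs": {
  "motion": [
    [[0.0005, -0.001, -0.015], 0],
    [[0.001, -0.002, -0.03], 0],
    [[0.001, -0.002, -0.045], 0],
    [[0.001, -0.002, -0.058], 0],
    [[0.001, -0.002, -0.068], 0],
    [[0.001, -0.002, -0.077], 0],
    [[0.001, -0.002, -0.083], 0],
    [[0.001, -0.002, -0.086], 0],
    [[0.001, -0.002, -0.087], 0],
    [[0.001, -0.002, -0.087], 0],
    [[0.001, -0.002, -0.087], 0],
    [[0.001, -0.002, -0.087], 0],
    [[0.001, -0.002, -0.087], 0]
  ]
}}

```text
time: 13.8
position: [0.5078, -0.3134, 0.0827]
tool_rot: [2.195, 2.247, 0.001]
ft_force: [0.6, 0.7, -0.6]
grip_width: 0.231
```

Run:
```python
from h import *
v=grab('scene','s7.png'); t=grab('top','t7.png'); st=get_state(); print(st['position'],st['tool_rot'],st['grip_width'],st['ft_force'])
x0,y0=200,160; f=7
c=cv2.resize(v[0][y0:y0+80,x0:x0+80],None,fx=f,fy=f,interpolation=2)
w=.022;ex=np.array([np.cos(w),np.sin(w),0]);ey=np.array([-ex[1],ex[0],0])
def dots(O,z,a0,b0,col):
  for a in(1,-1):
    for b in(1,-1):
      q=proj(v[1],v[2],[np.array(O)+a*a0*ex+b*b0*ey+[0,0,z]])[0]; cv2.circle(c,tuple(int(k) for k in (q+.5-[x0,y0])*f),3,col,-1)
dots([.507,-.311,.068],0,.05,.025,(0,0,255))
dots([.507,-.311,.082],.008,.038,.013,(255,0,0)); dots([.507,-.311,.082],0,.038,.013,(0,160,0))
a=cv2.resize(t[0][265:335,470:540],None,fx=3.4,fy=8)
cv2.imwrite('pics/c8.png',np.hstack([c,a]))
```

```text
[ 0.50765204 -0.31339441  0.08252722] [2.19530101e+00 2.24698392e+00 3.82608266e-04] 0.22735927998952019 [-0.28826053  0.09437605 -1.27010794]
```

View pics/c8.png

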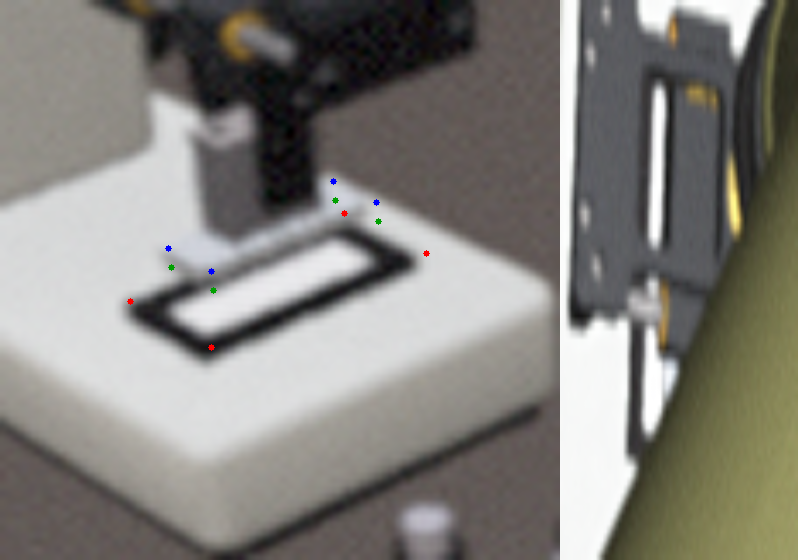

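The sensor hovers level and parallel above the window with clear space under it. I'll settle the centring numerically, comparing measured outline centroids with those expected in both views.

Run:
```python
from h import *
def quad(v,O,w,a,b,z):
    ex=np.array([np.cos(w),np.sin(w)]);ey=np.array([-ex[1],ex[0]])
    return proj(v[1],v[2],[np.r_[np.array(O)+s*a*ex+t*b*ey,z] for s,t in((1,1),(1,-1),(-1,-1),(-1,1))]).astype(np.float32)
def cen(p): m=cv2.moments(p.reshape(-1,1,2).astype(np.float32)); return np.array([m['m10'],m['m01']])/m['m00'],m['m00']
def meas(mask,box,inner=False):
    m=np.zeros(mask.shape,'uint8'); x0,y0,x1,y1=box; m[y0:y1,x0:x1]=mask[y0:y1,x0:x1]
    cs,h=cv2.findContours(m,cv2.RETR_CCOMP,cv2.CHAIN_APPROX_NONE)
    k=[i for i in range(len(cs)) if (h[0][i][3]>=0)==inner]; c=max((cs[i] for i in k),key=cv2.contourArea)
    return cen(cv2.convexHull(c))
def off(v,d,O,z,area):  # pixel diff -> world shift on plane
    p=proj(v[1],v[2],[np.r_[O,z]])[0]; return (onz(v[1],v[2],[p+d],z)-onz(v[1],v[2],[p],z))[0,:2]*1000
W=(.507,-.311)
for n,box in(('top0',(484,262,530,335)),('scene0',(210,185,268,215))):
    v=load(n); g=v[0].max(2)
    for th in (110,150):
        o,ao=meas(g<th,box); i,ai=meas(g<th,box,True)
        h=cv2.convexHull(np.vstack([quad(v,W,.022,.05,.025,.068),quad(v,W,.022,.05,.025,.060)])); po,pa=cen(h)
        _,x=cv2.intersectConvexConvex(quad(v,W,.022,.042,.017,.068),quad(v,W,.022,.042,.017,.062)); pi,pia=cen(x)
        print(n,th,'outer area %.0f/%.0f'%(ao,pa),'shift mm',off(v,o-po,W,.068,0).round(1),'inner %.0f/%.0f'%(ai,pia),off(v,i-pi,W,.066,0).round(1))
S=(.460,.0974); v=load('top0'); g=v[0].min(2)
h=np.vstack([quad(v,S,.0736,.038,.013,z) for z in(0,.008)]+[quad(v,S,.0736,.022,.01,.05)]); p,pa=cen(cv2.convexHull(h))
m,a=meas(g>115,(275,265,308,320)); print('sensor',a,pa,off(v,m-p,S,.01,0).round(1))
```

```text
top0 110 outer area 1269/1418 shift mm [ 0.9 -1.6] inner 920/721 [ 0.8 -1.5]
top0 150 outer area 1348/1418 shift mm [ 0.9 -1.5] inner 876/721 [ 1.  -1.3]
scene0 110 outer area 377/456 shift mm [ 1.7 -2.3] inner 224/129 [ 2.3 -1.4]
scene0 150 outer area 417/456 shift mm [ 2.2 -2.1] inner 197/129 [ 2.2 -1.2]
sensor 541.0 490.9473591563292 [-0.4  0.2]
```

>>> {"fn": "carry_out", "kwargs": {
  "motion": [
    [[0, 0.0005, -0.001], 0],
    [[0, 0.0005, -0.002], 0],
    [[0, 0.0005, -0.003], 0],
    [[0, 0.0005, -0.003], 0],
    [[0, 0.0005, -0.003], 0],
    [[0, 0.0005, -0.003], 0],
    [[0, 0.0005, -0.003], 0],
    [[0, 0.0005, -0.003], 0],
    [[0, 0.0005, -0.003], 0],
    [[0, 0.0005, -0.003], 0]
  ]
}}

```text
time: 14.9
position: [0.5076, -0.3129, 0.0794]
tool_rot: [2.195, 2.247, 0.0]
ft_force: [0.7, 0.1, -0.1]
grip_width: 0.224
```

Run:
```python
from h import *
from scipy.spatial.transform import Rotation as R
st=get_state(); M=R.from_rotvec(st['tool_rot']).as_matrix(); print(st['time'],st['position'],st['grip_width'],'jaw yaw',np.arctan2(M[1,0],M[0,0])-np.pi/2,abs(st['qd']).max(),st['ft_force'])
a=load('scene0')[0]; b=grab('scene','s8.png')[0]
d=(cv2.absdiff(a,b).max(2)>50).astype('uint8'); d=cv2.morphologyEx(d,cv2.MORPH_OPEN,np.ones((3,3)))
n,_,s,c=cv2.connectedComponentsWithStats(d)
print([(s[i].tolist()) for i in range(1,n)])
print(ticket.close_job())
```

```text
14.9 [ 0.50756865 -0.31286849  0.07940406] 0.22400642497283424 jaw yaw 0.02330399596061672 0.001289072860323145 [ 0.73292529  0.11312746 -0.13224899]
[[239, 0, 7, 8, 48], [248, 0, 70, 37, 1266], [430, 0, 47, 106, 2734], [467, 0, 64, 110, 3013], [210, 5, 31, 24, 396], [200, 31, 46, 132, 3291], [429, 97, 10, 12, 74], [488, 101, 3, 5, 15], [484, 109, 10, 32, 108], [436, 132, 24, 9, 116], [463, 133, 16, 8, 88], [227, 156, 42, 40, 754], [220, 158, 3, 3, 9], [231, 197, 3, 3, 9], [367, 257, 13, 11, 85], [379, 271, 6, 6, 29], [374, 278, 4, 4, 14], [468, 278, 96, 95, 1916], [356, 281, 16, 9, 100]]
the job is handed in; nothing more can be done
None
```

The job is handed in. The door is shut, and the arm is holding the sensor about 11 mm above the window. The interface reported no verdict, so these are my own checks.

**What I did**
- **Door:** I pushed it up against its stop, where the force rose to 17 N. The camera then showed it shut.
- **Sensor:** I gripped the grey sensor by its block; the opening of about 19.7 mm fits the 20 mm width. I carried it over the rack with its underside at about 0.17 m and stopped over the window.

**Last checks, at 14.9 s**
- **Centring:** the tool was within about 1 mm of the window centre, worked out from both camera views.
- **Alignment:** the sensor's long side was within about 0.01 rad of the window's, and it looked upright.
- **Height:** the underside is about 11 mm above the frame, reckoned from how far the tool rose.
- **Stillness and contact:** the arm was still, and the force readings showed no contact.
- **Other objects:** the before/after image difference showed changes only at the arm, the sensor and its old spot, the door and its surroundings.

**What failed or disagreed**
- **First door push:** it passed over the door's edge without touching it.
- **Fingertip height:** in the camera view the fingertips sat about 16 mm higher than the reported tool position. I allowed for this on the second push and the grasp. It does not affect the hover height, which is relative to the table pick-up.
- **Window position:** the two views differed by about 1 mm.

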